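# Clear a jammed cap from a bottle-capping magazine

## Task

A black screw cap is jammed in the slanted cap tube on the filling bench. Take the orange-handled clearing rod from its stand, push it down the tube from the upper mouth to drive the cap out into the tray below (do not touch the cap with the fingers), then hang the rod upright in its stand again and let go. Leave the jar and bottles standing where they are.

Things in the scene. Friction and masses are not known exactly. Their poses are not given: they have to be found in the camera images.
- magazine: Fixed stand: slanted square tube (bore 32 mm, outside 40 mm, 85 mm long, 10 mm sight slot along its upper wall) on a grey post over an open tray. Origin on the table under the tube's middle, z up. The bore axis lies in this frame's x-z plane, going down along (0.574, 0, -0.819), 35 deg from vertical; upper mouth faces -x and up. Tray inside: x 6 to 150 mm, y +-54 mm; floor 11, rim 44 mm above the table.
- tube_mouth (a point): Centre of the tube's upper opening, 145 mm above the table.
- tube_exit (a point): Centre of the tube's lower opening, 75 mm above the table, over the tray.
- cap: The jammed black cap, 28 mm diameter x 20 mm, origin at its centre; a red disc marks the closed end, which faces up the tube. At first it is in line with the bore, closed end 38 mm below the mouth. White sprung side pads pinch it: 8 to 20 N along the bore moves it, until its closed end is 10 mm short of the lower opening; then it is free and slides out.
- rod: Clearing rod, 140 g: square orange handle 24 x 24 x 70 mm, and a steel shaft 12 mm diameter, 110 mm long, from its lower end. Origin at the handle's centre; z along the rod away from the shaft, so the tip is 145 mm along -z; x and y square to the handle's faces. It starts upright, hanging in the stand, handle's lower end on the top plate, origin 160 mm above the table.
- stand: The rod's fixed stand, a top plate 56 x 70 mm, 12 mm thick, on two side legs (at +y and -y) over a base plate 90 x 110 mm. Origin on the table under the hole; z up.
- stand_hole (a point): Centre of the 20 mm hole through the stand's top plate, at its upper face, 125 mm above the table. The rod's shaft goes through it and the handle rests on the plate.
- jar: Bystander: amber jar with black lid, 66 mm diameter, 85 mm tall, origin under its foot.
- bottle_tall: Bystander: amber bottle with black cap, 50 mm diameter, 115 mm tall, origin under its foot.
- bottle_small: Bystander: amber bottle with white cap, 40 mm diameter, 85 mm tall, origin under its foot.
Not all that is in view belongs to the job. Of the things shaped like the rod, the orange one is meant.

How it is judged:
On the way, in this order (a step that is already met when the one before it is completed fails the run):
1. the rod is taken up out of its stand (height (world z) of rod above 0.25 m), for 0.2 s.
2. the rod's shaft pushes on the cap inside the tube (contact force between rod and cap above 2 N and distance between cap and tube_mouth below 0.08 m and distance between rod and tube_mouth below 0.13 m), for 0.1 s.
3. the cap has come out of the tube into the tray (z of cap in the frame of magazine below 0.045 m and x of cap in the frame of magazine between 0.005 and 0.152 m), for 0.2 s.
At the end, for the whole second after the job is handed in: The cap lies at rest in the tray (its centre within the tray and under 45 mm above the table); the rod hangs at rest in its stand, upright within 0.1 rad, its centre within 10 mm of the hole sideways and 6 mm of its resting height (all of step 3 and y of cap in the frame of magazine between -0.056 and 0.056 m and linear speed of each of cap, rod below 0.02 m/s and horizontal distance between rod and stand_hole below 0.01 m and height (world z) of rod between 0.154 and 0.166 m and angle between rod's own z axis and vertical below 0.1 rad); the robot touches nothing.
It fails at once if the fingers touch the cap (contact force between the fingers and cap above 0.5 N).
It fails at once if the jar or a bottle is moved by more than 30 mm or tipped (distance of any of jar, bottle_tall, bottle_small from where it was at the start of the episode above 0.03 m or angle between any of jar, bottle_tall, bottle_small's own z axis and vertical above 0.4 rad).
It also fails if it takes over 54 s, if anything falls off the work surface, if the arm or the gripper's body presses on something with over 40 N, if the wrist force passes 120 N, or if a joint passes its speed limit or range.

## Robot

A 6-joint arm with a two-finger parallel gripper is mounted at the origin on the work surface. World frame = base frame: x ahead of the robot, y to its left, z up, the work surface at z = 0. Lengths are in m, angles in rad, forces in N, time in s.
With the tool pointing down it reaches from about 0.35 to 0.85 m from the base axis. Payload 8.1 kg.
Tool frame: the origin (TCP) lies at the very end of the fingers, on their centre line; the grasp point (between the pads) lies 19 mm behind it; z points along the fingers, y is the line along which they close (so a half turn about z gives the same grasp; the last joint's range is limited). The gripper opens to 85 mm and grips with 20 to 120 N. Pads are 22 mm wide; open, the fingers measure 114 mm over their backs; the gripper's body (76 mm by 85 mm) begins 54 mm behind the grasp point. The pads swing forward as they close: fully open they stand 13 mm farther back than shut.
Start: joints at [1.214, 0.13, 1.488, -0, 1.523, -0.085], TCP at [0.161, 0.578, 0.2] pointing down, gripper open.
Joint ranges: [-2.96, 2.96], [-0.89, 2.26], [0.02, 2.5], [-1.34, 4.48], [0, 2.73], [-2.66, 2.66]. Speed limits (rad/s): [2.39, 2.39, 2.79, 3.14, 3.14, 3.14].

## Interface

Orientations are given as [roll, pitch, yaw] about the fixed x, y, z axes, in that order (R = Rz(yaw) Ry(pitch) Rx(roll)).
In Python, from station import ctrl, snapshot, camera_model, ticket, models gives the robot as it stands.
- The arm moves only by the shell command python3 -m inch 'ROWS' [FORCE]. ROWS is JSON, a list of rows, each a list of 3 entries, a list of its own where there are three numbers: the finger opening in cm, from 0 to 8.54, then the shift along the tool's x, y, z in cm, then the turn about the tool's z in rad. In form: [[hand, [x, y, z], spin], ...]. A call has 1 to 20 rows; each row is the pose to reach, as a shift and turn from the pose commanded when the call began, along the tool's axes at that moment; what a row does not reach only later rows make up. A row lasts 1/12 s, in which the tool goes at most 41.7 mm and 7.16 degrees, less where a joint would pass 70% of its speed; a pose out of reach is approached as far as the arm can. A call with a gripper value outside its range is refused whole. The fingers move at their own pace and stop on an object; FORCE is the grip in N (left out, the last holds). Time passes only in rows, so rows that repeat a pose let the fingers close. It gives the time, the measured TCP pose, the force, the opening and the grip force at its end, in the units of the state.
- ctrl.state(): the state, without advancing time (a new reading comes with each control period).
- snapshot(name): name is "scene" or "top" or "wrist"; returns (picture, depth): 384x512x3 uint8, blue, green, red; 384x512 float32, m along the optical axis (not along the pixel's ray), 0 where there is no reading.
- camera_model(name): a dict with "fx", "fy", "cx", "cy" (pixels), "R" (3x3) and "t" (3): a world point X has camera coordinates R X + t. Camera axes: x right, y down, z forward; pixel columns grow to the right and rows downward; lengths in m; the calibration is good to about 2 mm. A picture is of the moment at which its call begins: read the wrist's pose just before it. camera_model takes no time and is no camera call; for the wrist camera it gives the pose at the moment of the call.
- ticket.sign_off(): hands the job in; it is judged then, once.
Trained networks look in the newest picture that a camera, given by its name, has taken for a name from the list of things; names that differ only in an ending like _2 or _b are one class to them, and where a whole thing is asked for, a point or a joint stands for the part that bears it (a point fixed in the world has none). Each returns a list of dicts, best first, with "conf" (0 to 1); they miss things now and then, are a little off and sometimes report something else, mostly with a low value. They report only what shows in the picture. A call takes as long as a camera call. They do not tell look-alikes from the thing itself.
- models.silhouettes(camera, query): "pixels" (384x512 bool, what is visible of it) and "extent" ([centre column, centre row, width, height] in pixels, round what is visible of it).
- models.landmark_of(camera, query): "xy" ([column, row] in pixels: a listed point, or the origin of a listed thing).
The state is a dict: "t": time; "joint_pos": joint angles; "joint_velocities": joint speeds; "tau": joint torques, N m; "tool_pos": TCP position; "tool_rot": TCP orientation; "force": force on the tool from outside, world axes, zero at the start; "ft_torque": the same for the moment, N m; "grip_width": opening from 0.0 (shut) to 1.0 (fully open); "finger_force": force on a finger pad.
Only numpy, scipy, OpenCV 4.12 (cv2) and the standard library are available. Lean on these libraries where they do the work, as an engineer would, in place of code of your own. Each camera call takes 0.05 s, during which the arm holds its last target. There are 200 camera calls.

## Working session

There is one attempt and no reset: what is moved stays moved. The work goes in short steps, Python scripts to look and compute and a shell command to move; the robot and the scene stay as the last step left them, time stands still between calls to the robot, and variables do not carry over. Pictures are saved under pics/ and viewed, at most 11 in all, crops included, and the job is handed in when it is done.

```bash
mkdir -p pics; cat > h.py <<'E'
import numpy as np, cv2
from station import ctrl, snapshot, camera_model, ticket, models
def back(cm,u,v,z):
    c=np.array([(u-cm["cx"])/cm["fx"]*z,(v-cm["cy"])/cm["fy"]*z,z]); return np.array(cm["R"]).T@(c-np.array(cm["t"]))
def proj(cm,X):
    c=np.array(cm["R"])@np.array(X)+np.array(cm["t"]); return np.array([cm["fx"]*c[0]/c[2]+cm["cx"],cm["fy"]*c[1]/c[2]+cm["cy"]])
def onz(cm,u,v,zw):
    R=np.array(cm["R"]);o=-R.T@np.array(cm["t"]);d=R.T@np.array([(u-cm["cx"])/cm["fx"],(v-cm["cy"])/cm["fy"],1]);return o+d*(zw-o[2])/d[2]
def cloud(cm,D):
    v,u=np.mgrid[:D.shape[0],:D.shape[1]]
    c=np.stack([(u-cm["cx"])/cm["fx"]*D,(v-cm["cy"])/cm["fy"]*D,D],-1)
    P=(c-np.array(cm["t"]))@np.array(cm["R"]); P[D<=0]=np.nan; return P
E
python3 - <<'E'
from h import *
np.set_printoptions(precision=3,suppress=True)
s=ctrl.state();print(s["tool_pos"],s["tool_rot"],s["t"])
pics=[]
for n in("scene","top"):
    cm=camera_model(n);I,D=snapshot(n);pics.append(I);np.savez("%s0.npz"%n,I=I,D=D)
    cv2.imwrite("pics/%s0.png"%n,I)
    for q in("rod","stand_hole","tube_mouth","tube_exit","cap","magazine","stand","jar","bottle_tall","bottle_small"):
        for r in models.landmark_of(n,q)[:3]:
            u,v=r["xy"];z=D[min(383,max(0,int(v))),min(511,max(0,int(u)))]
            print(n,q,round(r["conf"],2),np.round(r["xy"]),back(cm,u,v,z))
cv2.imwrite("pics/both0.png",cv2.resize(np.vstack(pics),(448,600)) if 0 else pics[0])
E
```

```text
[0.161 0.577 0.199] [-3.14 -0.    2.87] 0.0
scene rod 0.95 [145. 136.] [ 0.417 -0.193  0.16 ]
scene rod 0.86 [106. 137.] [ 0.419 -0.271  0.157]
scene rod 0.82 [119. 169.] [ 0.521 -0.219  0.191]
scene stand_hole 0.62 [122. 185.] [ 0.523 -0.225  0.141]
scene tube_mouth 0.7 [229. 200.] [ 0.545 -0.023  0.129]
scene tube_mouth 0.48 [124. 185.] [ 0.524 -0.222  0.145]
scene tube_exit 0.67 [227. 238.] [ 0.583 -0.027  0.044]
scene cap 0.64 [121. 182.] [ 0.524 -0.224  0.153]
scene cap 0.38 [229. 222.] [ 0.59  -0.021  0.124]
scene magazine 0.97 [229. 247.] [ 0.587 -0.024  0.009]
scene stand 0.82 [139. 217.] [ 0.515 -0.223  0.006]
scene jar 0.92 [355. 201.] [0.497 0.239 0.056]
scene jar 0.28 [354. 283.] [0.674 0.217 0.046]
scene bottle_tall 0.69 [357. 287.] [0.683 0.222 0.049]
scene bottle_tall 0.15 [356. 202.] [0.497 0.242 0.052]
scene bottle_small 0.84 [130. 267.] [ 0.646 -0.213  0.041]
top rod 0.97 [405. 258.] [ 0.405 -0.264  0.167]
top rod 0.82 [378. 199.] [ 0.506 -0.216  0.186]
top rod 0.67 [360. 262.] [ 0.397 -0.186  0.169]
top stand_hole 0.66 [265. 166.] [ 0.568 -0.018  0.155]
top tube_exit 0.94 [270. 162.] [ 0.585 -0.028  0.118]
top cap 0.41 [266. 166.] [ 0.577 -0.021  0.117]
top magazine 0.65 [266. 179.] [ 0.55  -0.021  0.12 ]
top stand 0.92 [359. 208.] [ 0.497 -0.198  0.123]
top jar 0.95 [142. 225.] [0.46  0.226 0.085]
top bottle_tall 0.57 [151. 143.] [0.636 0.225 0.058]
top bottle_small 0.73 [359. 154.] [ 0.62  -0.216  0.051]
top bottle_small 0.3 [142. 221.] [0.466 0.224 0.089]
```

View pics/scene0.png

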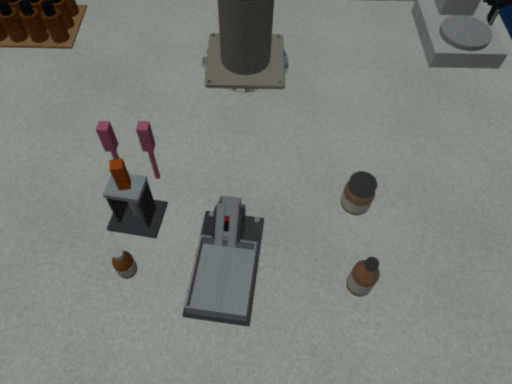

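View pics/top0.png

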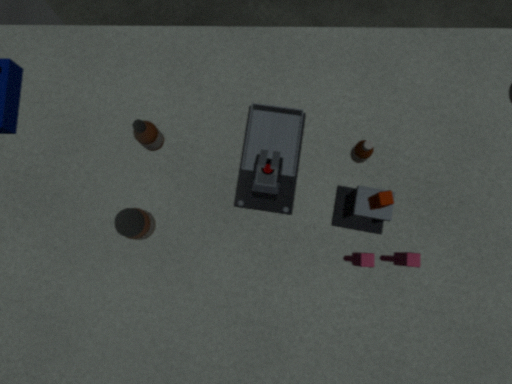

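```bash
python3 - <<'E'
from h import *
np.set_printoptions(precision=4,suppress=True)
for n in("top","scene"):
    d=np.load(n+"0.npz");I,D=d["I"],d["D"];cm=camera_model(n);P=cloud(cm,D)
    hsv=cv2.cvtColor(I,cv2.COLOR_BGR2HSV)
    def rect(m,name):
        Q=P[m][:,:2].astype(np.float32)*1000
        if len(Q)<5: print(n,name,len(Q));return
        r=cv2.minAreaRect(Q); print(n,name,len(Q),np.round(r[0],1),np.round(r[1],1),round(r[2],1),"z",np.round(np.nanpercentile(P[m][:,2],[5,50,95]),4))
    near=lambda x,y,a:(abs(P[...,0]-x)<a)&(abs(P[...,1]-y)<a)
    z=P[...,2]
    org=(hsv[...,0]<14)&(hsv[...,1]>180)&(hsv[...,2]>60)
    rect(near(.51,-.22,.06)&(z>.188)&org,"handletop")
    rect(near(.51,-.22,.06)&(z>.135)&org,"handle all")
    rect(near(.51,-.22,.07)&(z>.118)&(z<.131)&~org,"plate")
    rect(near(.51,-.22,.09)&(z>.004)&(z<.018),"base")
    rect(near(.6,-.02,.13)&(z>.036)&(z<.050),"trayrim")
    rect(near(.6,-.02,.16)&(z>.005)&(z<.018),"trayfloor")
    rect(near(.57,-.02,.07)&(z>.075),"tube")
    x,y,w,h=(320,120,120,160) if n=="top" else (80,100,100,150)
    cv2.imwrite("pics/c_%s.png"%n,cv2.resize(I[y:y+h,x:x+w],None,fx=3.5,fy=3.5,interpolation=2))
a=cv2.imread("pics/c_top.png");b=cv2.imread("pics/c_scene.png")
H=max(len(a),len(b));f=lambda i:cv2.copyMakeBorder(i,0,H-len(i),0,0,0)
cv2.imwrite("pics/crop1.png",np.hstack([f(a),f(b)]))
E
```

```text
top handletop 155 [ 507.5 -225.7] [21.7 21.3] 8.5 z [0.1925 0.1943 0.1965]
top handle all 155 [ 507.5 -225.7] [21.7 21.3] 8.5 z [0.1925 0.1943 0.1965]
top plate 782 [ 508.3 -226.8] [71.1 56.4] 80.8 z [0.1221 0.1245 0.1268]
top base 972 [ 504.6 -218.7] [178.2 162.8] 3.9 z [0.0052 0.0076 0.0103]
top trayrim 391 [628.3 -31.1] [115.1 203.2] 82.7 z [0.0374 0.0431 0.046 ]
top trayfloor 4300 [590.6 -71.3] [313.  263.6] 56.9 z [0.006  0.0096 0.0129]
top tube 1134 [572.2 -23.8] [54.  90.1] 82.7 z [0.0913 0.1152 0.1523]
scene handletop 145 [ 511.4 -225.9] [24.9 21.4] 9.7 z [0.1904 0.1937 0.1955]
scene handle all 331 [ 511.9 -225.9] [25.9 21.3] 10.9 z [0.1412 0.1826 0.1949]
scene plate 693 [ 511.4 -227.2] [71.4 57.8] 81.5 z [0.1202 0.1241 0.1263]
scene base 1160 [ 526.7 -237.3] [ 98.7 159.2] 14.7 z [0.0046 0.0071 0.0114]
scene trayrim 451 [637.4 -32.8] [115.4 189.9] 82.7 z [0.0375 0.0424 0.0451]
scene trayfloor 4959 [610.2 -80.1] [231.1 244.7] 82.7 z [0.006  0.0095 0.0126]
scene tube 1316 [576.1 -24.6] [54.3 88. ] 83.2 z [0.09   0.1205 0.151 ]
```

View pics/crop1.png

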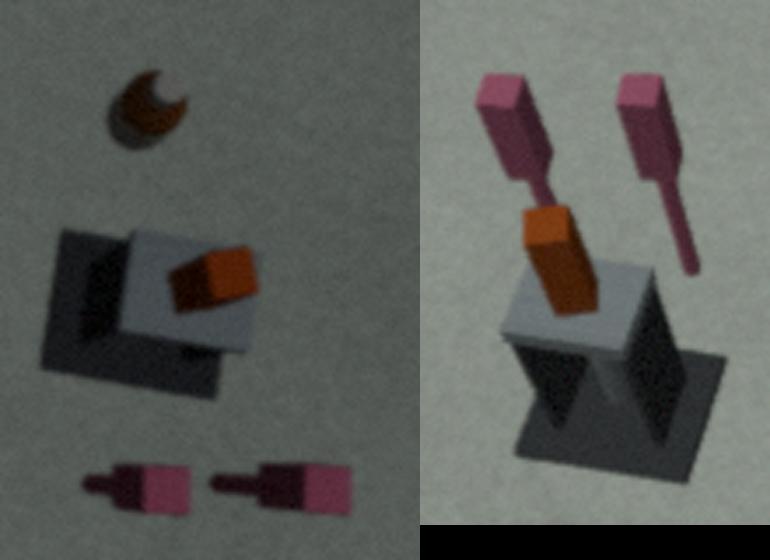

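```bash
cat >> h.py <<'E'
from scipy.spatial.transform import Rotation as Ro
np.set_printoptions(precision=4,suppress=True)
def go(*targets):
    "targets: (x,y,z[,tool-y heading deg]) -> tool shift cm, spin"
    s=ctrl.state();p=np.array(s["tool_pos"]);R=Ro.from_euler("xyz",s["tool_rot"]).as_matrix()
    h=np.degrees(np.arctan2(R[1,1],R[0,1]))
    print("t",s["t"],"tcp",p,"head",h,"rot",np.array(s["tool_rot"]),"F",np.array(s["force"]),"grip",s["grip_width"],s["finger_force"])
    for t in targets:
        print(t,"->",np.round(R.T@(np.array(t[:3])-p)*100,2),"spin",round(-np.radians((t[3]-h+180)%360-180),3) if len(t)>3 else "")
E
python3 - <<'E'
from h import *
a=np.radians(-7.3);X=np.array([np.cos(a),np.sin(a)]);Y=np.array([-np.sin(a),np.cos(a)])
for n in("top","scene"):
    d=np.load(n+"0.npz");D=d["D"];P=cloud(camera_model(n),D)
    m=(abs(P[...,0]-.57)<.08)&(abs(P[...,1]+.02)<.07)&(P[...,2]>.085);Q=P[m]
    A,B=Q[:,:2]@X,Q[:,:2]@Y;s=.819*A+.574*Q[:,2];u=-.574*A+.819*Q[:,2]
    print(n,"b range",np.percentile(B,[1,3,50,97,99]),"s",np.percentile(s,[50,60,70,80,90,97]),"u",np.percentile(u,[1,3,97,99]),len(Q))
    hs,e=np.histogram(s,30);k=hs.argmax();s0=(e[k]+e[k+1])/2
    top=abs(s-s0)<.004; a0=(np.median(s[top])-.08314)/.819
    b0=(np.percentile(B[top],2)+np.percentile(B[top],98))/2
    u1=np.percentile(u[top],98.5); # u mouth = .819*.110-.574*a0+.0425
    print("s0",np.median(s[top]),top.sum(),"a0",a0,"b",b0,np.percentile(B[top],[2,98]),"a0 from mouth",(.0901+.0425-u1)/.574,"origin",a0*X+b0*Y)
    m2=(P[...,2]>.036)&(P[...,2]<.05)&(abs(P[...,0]-.64)<.13)&(abs(P[...,1]+.03)<.09);Q=P[m2]
    A,B=Q[:,:2]@X,Q[:,:2]@Y
    print("rim a",np.percentile(A,[1,99]),"b",np.percentile(B,[1,99]),"b mid",np.percentile(B,[1,99]).mean())
go((.45,.2,.30,99.5),(.51,-.2265,.30,99.5))
E
```

```text
top b range [0.0227 0.0239 0.0489 0.0742 0.0751] s [0.5286 0.5377 0.5451 0.5532 0.5539 0.5543] u [-0.2783 -0.2717 -0.197  -0.1963] 1114
s0 0.5536942971332476 283 a0 0.5745473713470667 b 0.04901259705817229 [0.0296 0.0684] a0 from mouth 0.5733309756870478 origin [ 0.5761 -0.0244]
rim a [0.5258 0.7278] b [-0.0085  0.1062] b mid 0.04889282131454199
scene b range [0.0225 0.0241 0.0494 0.0754 0.0757] s [0.5535 0.5546 0.5552 0.5557 0.5564 0.5572] u [-0.2826 -0.2791 -0.1998 -0.1992] 1301
s0 0.5553971783161612 697 a0 0.5766265913506242 b 0.048827950931669195 [0.0292 0.0684] a0 from mouth 0.5788383724166369 origin [ 0.5782 -0.0248]
rim a [0.5584 0.731 ] b [-0.0088  0.1062] b mid 0.04866437683409623
t 1.1 tcp [0.1611 0.578  0.1997] head 74.42681117194634 rot [3.1416 0.     2.8698] F [ 0.1456  0.0038 -0.2067] grip 0.999856012361652 0.0
(0.45, 0.2, 0.3, 99.5) -> [-37.98 -28.65 -10.03] spin -0.438
(0.51, -0.2265, 0.3, 99.5) -> [-55.21 -68.13 -10.03] spin -0.438
```

```bash
python3 -m inch '[[8.5,[-12,-9,-10],-0.12],[8.5,[-38,-28.6,-10],-0.438],[8.5,[-38,-28.6,-10],-0.438],[8.5,[-38,-28.6,-10],-0.438],[8.5,[-38,-28.6,-10],-0.438],[8.5,[-38,-28.6,-10],-0.438],[8.5,[-38,-28.6,-10],-0.438],[8.5,[-38,-28.6,-10],-0.438],[8.5,[-38,-28.6,-10],-0.438],[8.5,[-38,-28.6,-10],-0.438],[8.5,[-38,-28.6,-10],-0.438],[8.5,[-55.2,-68.1,-10],-0.438],[8.5,[-55.2,-68.1,-10],-0.438],[8.5,[-55.2,-68.1,-10],-0.438],[8.5,[-55.2,-68.1,-10],-0.438],[8.5,[-55.2,-68.1,-10],-0.438],[8.5,[-55.2,-68.1,-10],-0.438],[8.5,[-55.2,-68.1,-10],-0.438],[8.5,[-55.2,-68.1,-10],-0.438],[8.5,[-55.2,-68.1,-10],-0.438]]' 60
python3 -c "
from h import *
go((.51,-.2265,.30,99.5))"
```

```text
t: 2.77
tool_pos: [0.495, -0.144, 0.299]
tool_rot: [-3.141, 0.001, -2.976]
force: [0.2, 0.6, 0.6]
grip_width: 0.996
finger_force: 0.0
t 2.7667 tcp [ 0.495 -0.144  0.299] head 99.51374228700034 rot [-3.1412  0.0008 -2.9755] F [0.2423 0.6    0.593 ] grip 0.9961682653817293 0.0
(0.51, -0.2265, 0.3, 99.5) -> [-0.12 -8.39 -0.1 ] spin 0.0
```

```bash
python3 -m inch '[[8.5,[-0.1,-8.4,-0.1],0],[8.5,[-0.1,-8.4,-0.1],0],[8.5,[-0.1,-8.4,-0.1],0],[8.5,[-0.1,-8.4,-0.1],0],[8.5,[-0.1,-8.4,-0.1],0]]' 60
python3 - <<'E'
from h import *
go((.51,-.2265,.30,99.5))
cm=camera_model("wrist");I,D=snapshot("wrist");P=cloud(cm,D);z=P[...,2]
near=(abs(P[...,0]-.51)<.05)&(abs(P[...,1]+.2265)<.05)
hsv=cv2.cvtColor(I,cv2.COLOR_BGR2HSV);org=(hsv[...,0]<14)&(hsv[...,1]>150)
for nm,m in(("handletop",near&(z>.188)&(z<.205)&org),("plate",near&(z>.118)&(z<.131))):
    if m.sum()>5: r=cv2.minAreaRect(P[m][:,:2].astype(np.float32)*1000);print(nm,m.sum(),r,np.median(P[m],0))
cv2.imwrite("pics/w1.png",I)
E
```

```text
t: 3.18
tool_pos: [0.5098, -0.2244, 0.2993]
tool_rot: [3.141, -0.0, -2.976]
force: [-0.4, 0.4, 0.1]
grip_width: 0.997
finger_force: 0.0
t 3.1833 tcp [ 0.5098 -0.2244  0.2993] head 99.47188010267831 rot [ 3.1408 -0.0003 -2.9763] F [-0.3734  0.3876  0.1338] grip 0.9969008334283684 0.0
(0.51, -0.2265, 0.3, 99.5) -> [ 0.01 -0.21 -0.07] spin -0.0
handletop 535 ((508.33074951171875, -227.5738983154297), (22.837154388427734, 21.16807746887207), 9.855756759643555) [ 0.5077 -0.2276  0.1947]
plate 2051 ((508.93963623046875, -226.93899536132812), (69.96814727783203, 56.517555236816406), 80.8905258178711) [ 0.5008 -0.2311  0.1247]
```

View pics/w1.png

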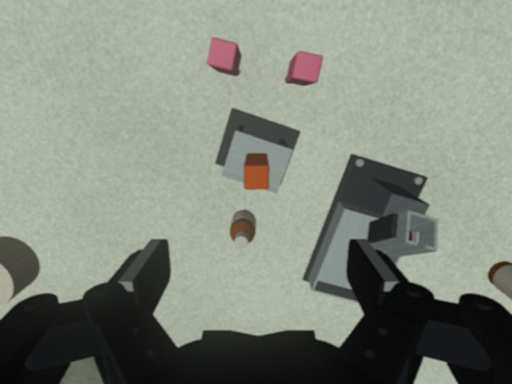

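```bash
python3 -m inch '[[8.5,[0.1,-0.2,7],0],[8.5,[0.1,-0.2,7],0],[8.5,[0.1,-0.2,7],0]]' 60
python3 -c "
from h import *
go((.509,-.227,.146,99.6))"
```

```text
t: 3.48
tool_pos: [0.5063, -0.2234, 0.223]
tool_rot: [3.135, -0.008, -2.973]
force: [-1.1, 0.5, -1.8]
grip_width: 0.997
finger_force: 0.0
t 3.4833 tcp [ 0.5063 -0.2234  0.223 ] head 99.64032964627208 rot [ 3.1354 -0.0075 -2.9733] F [-1.1365  0.4957 -1.7623] grip 0.9967725602403139 0.0
(0.509, -0.227, 0.146, 99.6) -> [-0.26 -0.45  7.69] spin 0.001
```

```bash
python3 -m inch '[[8.5,[0,0,0],0],[8.5,[0,0,0],0],[8.5,[0,0,0],0]]'
python3 -c "
from h import *
go((.509,-.227,.146,99.6))"
```

```text
t: 3.73
tool_pos: [0.5107, -0.2267, 0.2328]
tool_rot: [-3.139, 0.004, -2.974]
force: [-0.7, 0.8, 0.6]
grip_width: 0.995
finger_force: 0.0
t 3.7333 tcp [ 0.5107 -0.2267  0.2328] head 99.57718950208552 rot [-3.1388  0.0036 -2.9744] F [-0.7077  0.7824  0.5634] grip 0.9950356648000122 0.0
(0.509, -0.227, 0.146, 99.6) -> [0.2  0.02 8.68] spin -0.0
```

```bash
python3 -m inch '[[8.5,[0.1,0,1.2],0],[8.5,[0.1,0,2.6],0],[8.5,[0.1,0,4.2],0],[8.5,[0.1,0,5.6],0],[8.5,[0.1,0,7],0],[8.5,[0.1,0,7.9],0],[8.5,[0.1,0,8.4],0],[8.5,[0.1,0,8.4],0],[8.5,[0.1,0,8.4],0],[8.5,[0.1,0,8.4],0]]'
python3 -c "
from h import *
go((.509,-.227,.146,99.6))"
```

```text
t: 4.57
tool_pos: [0.5089, -0.2271, 0.1468]
tool_rot: [-3.141, 0.001, -2.975]
force: [0.6, 0.3, -0.7]
grip_width: 0.998
finger_force: 0.0
t 4.5667 tcp [ 0.5089 -0.2271  0.1468] head 99.5234046140139 rot [-3.1405  0.0014 -2.9754] F [ 0.6399  0.3253 -0.7146] grip 0.9975440976474139 0.0
(0.509, -0.227, 0.146, 99.6) -> [-0.01  0.01  0.08] spin -0.001
```

```bash
python3 -m inch '[[0,[0,0,0],0],[0,[0,0,0],0],[0,[0,0,0],0],[0,[0,0,0],0],[0,[0,0,0],0],[0,[0,0,0],0],[0,[0,0,0],0],[0,[0,0,0],0],[0,[0,0,0],0],[0,[0,0,0],0]]' 60
python3 -c "
from h import *
go((.509,-.227,.30,82.7))"
```

```text
t: 5.4
tool_pos: [0.5085, -0.2269, 0.146]
tool_rot: [-3.141, 0.001, -2.975]
force: [-0.3, 0.3, 4.0]
grip_width: 0.262
finger_force: 59.3
t 5.4 tcp [ 0.5085 -0.2269  0.146 ] head 99.5211037005529 rot [-3.1411  0.0006 -2.9754] F [-0.25    0.3013  4.0471] grip 0.26224962772663785 59.30788993835449
(0.509, -0.227, 0.3, 82.7) -> [ -0.05  -0.02 -15.4 ] spin 0.294
```

```bash
python3 -m inch '[[0,[0,0,-1.5],0],[0,[0,0,-4],0],[0,[0,0,-7],0],[0,[0,0,-10],0],[0,[0,0,-13],0],[0,[0,0,-15.5],0],[0,[0,0,-17],0],[0,[0,0,-17.5],0],[0,[0,0,-17.5],0.06],[0,[0,0,-17.5],0.12],[0,[0,0,-17.5],0.18],[0,[0,0,-17.5],0.24],[0,[0,0,-17.5],0.294],[0,[0,0,-17.5],0.294],[0,[0,0,-17.5],0.294]]' 60
python3 -c "
from h import *
go((.5537,-.0217,.320,82.7))"
```

```text
t: 6.65
tool_pos: [0.5078, -0.2265, 0.319]
tool_rot: [3.141, -0.002, 3.015]
force: [0.3, -0.1, -1.7]
grip_width: 0.263
finger_force: 59.0
t 6.65 tcp [ 0.5078 -0.2265  0.319 ] head 82.7727571271416 rot [ 3.1407 -0.0022  3.0155] F [ 0.3265 -0.1395 -1.739 ] grip 0.26316525913874245 59.028573632240295
(0.5537, -0.0217, 0.32, 82.7) -> [-1.98 20.9  -0.08] spin 0.001
```

```bash
python3 -m inch '[[0,[-0.2,1.5,0],0],[0,[-0.5,4,0],0],[0,[-0.8,7,0],0],[0,[-1,10,0],0],[0,[-1.3,13,0],0],[0,[-1.6,16,0],0],[0,[-1.8,18.5,0],0],[0,[-2,20.3,0],0],[0,[-2,20.9,0],0],[0,[-2,20.9,0],0],[0,[-2,20.9,0],0],[0,[-2,20.9,0],0],[0,[-2,20.9,0],0]]' 60
python3 - <<'E'
from h import *
go((.5537,-.0217,.320,82.7))
for n in ("scene","wrist"):
    I,D=snapshot(n);cm=camera_model(n);P=cloud(cm,D)
    hsv=cv2.cvtColor(I,cv2.COLOR_BGR2HSV)
    m=(abs(P[...,0]-.5537)<.035)&(abs(P[...,1]+.0217)<.03)&(P[...,2]>.17)&(P[...,2]<.285)
    org=(hsv[...,0]<14)&(hsv[...,1]>150)
    print(n,"shaft",(m&~org&(P[...,2]<.26)).sum(),np.nanmedian(P[m&~org&(P[...,2]<.26)],0), "zmin",np.nanpercentile(P[m][:,2],2) if m.any() else None)
    cv2.imwrite("pics/%s2.png"%n,I)
I=cv2.imread("pics/scene2.png")[80:300,120:340];J=cv2.imread("pics/wrist2.png")
cv2.imwrite("pics/m2.png",np.hstack([cv2.resize(I,(384,384)),J[:, 80:480]]))
E
```

```text
t: 7.73
tool_pos: [0.5546, -0.0232, 0.3205]
tool_rot: [-3.141, -0.0, 3.013]
force: [0.3, 0.1, -1.4]
grip_width: 0.261
finger_force: 59.1
t 7.7333 tcp [ 0.5546 -0.0232  0.3205] head 82.61179419108326 rot [-3.1413 -0.0002  3.0126] F [ 0.2741  0.0881 -1.4164] grip 0.2610670804193136 59.09990072250366
(0.5537, -0.0217, 0.32, 82.7) -> [0.11 0.14 0.05] spin -0.002
scene shaft 160 [ 0.5622 -0.0234  0.2281] zmin 0.19319657136369517
wrist shaft 233 [ 0.5503 -0.0226  0.2318] zmin 0.19288686574982533
```

View pics/m2.png

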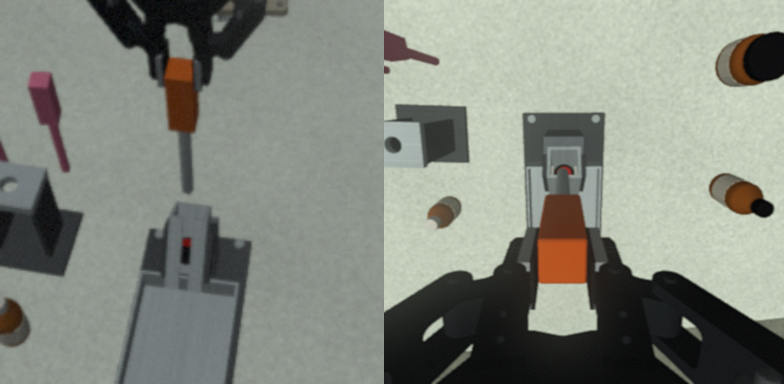

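```bash
python3 -m inch '[[0,[0.2,0.1,0.8],0],[0,[0.2,0.1,1.8],0],[0,[0.2,0.1,3],0],[0,[0.2,0.1,4.2],0],[0,[0.2,0.1,5.2],0],[0,[0.2,0.1,5.9],0],[0,[0.2,0.1,6.2],0],[0,[0.2,0.1,6.2],0],[0,[0.2,0.1,6.2],0],[0,[0.2,0.1,6.2],0]]' 30
python3 - <<'E'
from h import *
go((.5537,-.0217,.258,82.7))
p=np.array(ctrl.state()["tool_pos"]);a=p[0]*.9919-p[1]*.1271;b=p[0]*.1271+p[1]*.9919;print("a,b",a,b)
for i,th in enumerate(np.linspace(0,36,13)):
    t=np.radians(th);s=14+18*i/12;pr=1.5*min(1,i/3)
    A=538+.574*s+6*np.cos(t)-150*np.sin(t)-.819*pr;Z=135.6-.819*s+6*np.sin(t)+150*np.cos(t)-20-.574*pr
    print(round(th),round(s),"tool x %.1f z %.1f cm"%((a*1000-A)/10,(p[2]*1000-Z)/10))
E
```

```text
t: 8.67
tool_pos: [0.5533, -0.0208, 0.2594]
tool_rot: [3.142, 0.001, 3.014]
force: [0.7, -0.9, -1.9]
grip_width: 0.265
finger_force: 59.1
t 8.6667 tcp [ 0.5533 -0.0208  0.2594] head 82.67882587428399 rot [3.1416 0.0013 3.0138] F [ 0.6805 -0.8517 -1.9159] grip 0.26536008958652085 59.096574783325195
(0.5537, -0.0217, 0.258, 82.7) -> [-0.05 -0.08  0.14] spin -0.0
a,b 0.551462111085179 0.04969106253503998
0 14 tool x -0.1 z 0.5 cm
3 16 tool x 0.7 z 0.7 cm
6 17 tool x 1.4 z 0.9 cm
9 18 tool x 2.2 z 1.1 cm
12 20 tool x 2.9 z 1.3 cm
15 22 tool x 3.5 z 1.6 cm
18 23 tool x 4.2 z 1.9 cm
21 24 tool x 4.9 z 2.3 cm
24 26 tool x 5.5 z 2.6 cm
27 28 tool x 6.2 z 3.1 cm
30 29 tool x 6.8 z 3.6 cm
33 30 tool x 7.4 z 4.1 cm
36 32 tool x 8.0 z 4.6 cm
```

```bash
python3 -m inch '[[0.2,[-0.1,-0.1,0.5],0],[0.2,[0.3,-0.1,0.6],0],[0.2,[0.7,-0.1,0.7],0],[0.2,[1,-0.1,0.8],0],[0.2,[1.4,-0.1,0.9],0],[0.2,[1.8,-0.1,1],0],[0.2,[2.2,-0.1,1.1],0],[0.2,[2.2,-0.1,1.1],0],[0.2,[2.2,-0.1,1.1],0]]' 20
python3 - <<'E'
from h import *
go()
n="scene";I,D=snapshot(n);P=cloud(camera_model(n),D);hsv=cv2.cvtColor(I,cv2.COLOR_BGR2HSV)
m=(abs(P[...,0]-.54)<.06)&(abs(P[...,1]+.022)<.03)&(P[...,2]>.16)&(P[...,2]<.31)&(hsv[...,0]<14)&(hsv[...,1]>150)
Q=P[m];A=Q[:,0]*.9919-Q[:,1]*.1271
for lo in np.arange(.2,.31,.01):
    k=abs(Q[:,2]-lo)<.005
    if k.sum()>3: print(round(lo,3),k.sum(),np.median(A[k]))
cv2.imwrite("pics/s3.png",cv2.resize(I[60:280,130:330],None,fx=2.6,fy=2.6))
E
```

```text
t: 9.42
tool_pos: [0.5305, -0.0189, 0.2473]
tool_rot: [3.142, -0.001, 3.014]
force: [3.0, -0.1, 1.2]
grip_width: 0.26
finger_force: 59.0
t 9.4167 tcp [ 0.5305 -0.0189  0.2473] head 82.6822781278555 rot [ 3.1415 -0.0006  3.0139] F [ 3.0332 -0.0543  1.227 ] grip 0.2598548322411074 58.95403325557709
0.23 17 0.5523645802230125
0.24 52 0.5516392550267903
0.25 62 0.5503516465971896
0.26 55 0.5490020013720807
0.27 69 0.547414406917456
0.28 65 0.5461542428249849
0.29 105 0.544028304349897
0.3 110 0.5371726844652411
```

View pics/s3.png

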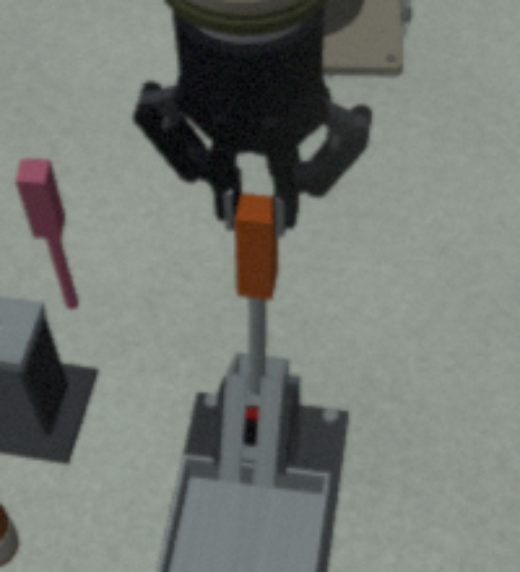

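```bash
python3 -m inch '[[0.2,[0.3,0,0.1],0],[0.2,[0.7,0,0.2],0],[0.2,[1,0,0.35],0],[0.2,[1.3,0,0.5],0],[0.2,[1.7,0,0.65],0],[0.2,[2,0,0.8],0],[0.2,[2.4,0,1],0],[0.2,[2.7,0,1.2],0],[0.2,[3,0,1.35],0],[0.2,[3.3,0,1.5],0],[0.2,[3.7,0,1.75],0],[0.2,[4,0,2],0],[0.2,[4.3,0,2.25],0],[0.2,[4.6,0,2.5],0],[0.2,[4.9,0,2.75],0],[0.2,[5.2,0,3],0],[0.2,[5.5,0,3.25],0],[0.2,[5.8,0,3.5],0],[0.2,[5.8,0,3.5],0]]' 60
cat > tilt.py <<'E'
from h import *
go()
n="scene";I,D=snapshot(n);P=cloud(camera_model(n),D);hsv=cv2.cvtColor(I,cv2.COLOR_BGR2HSV)
p=np.array(ctrl.state()["tool_pos"])
m=(abs(P[...,0]-p[0])<.09)&(abs(P[...,1]-p[1])<.03)&(P[...,2]>.12)&(hsv[...,0]<14)&(hsv[...,1]>150)
Q=P[m];A=Q[:,0]*.9919-Q[:,1]*.1271;B=Q[:,0]*.1271+Q[:,1]*.9919
print("tcp a,b",p[0]*.9919-p[1]*.1271,p[0]*.1271+p[1]*.9919)
for lo in np.arange(.14,.33,.01):
    k=abs(Q[:,2]-lo)<.005
    if k.sum()>3: print(round(lo,3),k.sum(),np.median(A[k]),np.median(B[k]))
# plane fit of dominant face by RANSAC-free split: points more than 8 mm below the top
k=Q[:,2]<np.percentile(Q[:,2],97)-.025
c=np.polyfit(Q[k,2],A[k],1);print("tilt deg",np.degrees(np.arctan(-c[0])))
cv2.imwrite("pics/tilt_last.png",cv2.resize(I[60:280,130:330],None,fx=2.6,fy=2.6))
E
python3 tilt.py
```

```text
t: 11.05
tool_pos: [0.4725, -0.0115, 0.2129]
tool_rot: [-3.141, -0.001, 3.014]
force: [-2.2, 0.9, 6.8]
grip_width: 0.266
finger_force: 59.8
t 11.05 tcp [ 0.4725 -0.0115  0.2129] head 82.67896648645319 rot [-3.1415 -0.0008  3.0138] F [-2.2354  0.8675  6.8072] grip 0.2661044710931955 59.75272536277771
tcp a,b 0.4703267725141676 0.048686398427285796
0.21 35 0.5178004679018464 0.050239875596354414
0.22 81 0.5132180236816991 0.049799090151346294
0.23 78 0.507480853966974 0.048604929008406496
0.24 79 0.5015670667240365 0.05002451527159166
0.25 89 0.4956146033879728 0.04955006795249568
0.26 116 0.48835438145377047 0.04852562144566945
0.27 43 0.48479197203033014 0.04860632152791777
tilt deg 30.300158457911294
```

```bash
python3 -m inch '[[0.2,[0.3,0,0.1],0],[0.2,[0.6,0,0.2],0],[0.2,[0.9,0,0.35],0],[0.2,[1.2,0,0.5],0],[0.2,[1.5,0,0.65],0],[0.2,[1.5,0,0.65],0],[0.2,[1.5,0,0.65],0]]' 60
python3 tilt.py
```

```text
t: 11.68
tool_pos: [0.4584, -0.0096, 0.2059]
tool_rot: [-3.142, -0.0, 3.014]
force: [3.4, -1.1, -0.2]
grip_width: 0.266
finger_force: 58.7
t 11.6833 tcp [ 0.4584 -0.0096  0.2059] head 82.68053190161032 rot [-3.1416 -0.0001  3.0138] F [ 3.4326 -1.0688 -0.2321] grip 0.26624114308262253 58.71978521347046
tcp a,b 0.4559498944339092 0.04869762929459087
0.21 66 0.5070107785378942 0.048983766480826245
0.22 81 0.5004513272911797 0.049515366664574206
0.23 84 0.49360311159483095 0.049737732485364755
0.24 90 0.48620312622189865 0.04995986724145238
0.25 96 0.47879520253154295 0.048988963091576104
0.26 91 0.47223009649434833 0.04797470501185888
tilt deg 34.82586847924611
```

View pics/tilt_last.png

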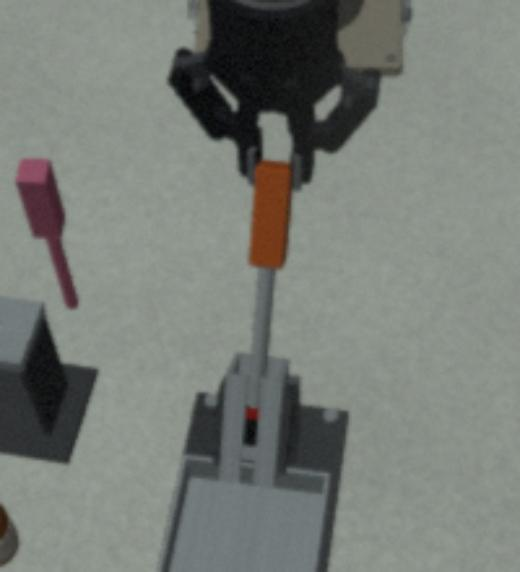

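```bash
python3 -m inch '[[0.2,[-0.25,0,-0.2],0],[0.2,[-0.5,0,0.2],0],[0.2,[-0.8,0,0.6],0],[0.2,[-1.1,0,1],0],[0.2,[-1.4,0,1.4],0],[0.2,[-1.7,0,1.85],0],[0.2,[-1.7,0,1.85],0]]' 80
python3 tilt.py; python3 - <<'E'
from h import *
for n in("scene","top"):
    I,D=snapshot(n);r=models.landmark_of(n,"cap");print(n,[(round(q["conf"],2),np.round(q["xy"])) for q in r])
E
```

```text
t: 12.32
tool_pos: [0.4748, -0.0117, 0.1879]
tool_rot: [-3.142, -0.002, 3.014]
force: [-4.3, 1.0, 7.2]
grip_width: 0.258
finger_force: 82.9
t 12.3167 tcp [ 0.4748 -0.0117  0.1879] head 82.68567263368855 rot [-3.1416 -0.0022  3.0139] F [-4.3397  0.9757  7.1542] grip 0.25849282263936685 82.85879731178284
tcp a,b 0.4724001814498069 0.04871148241365853
0.19 56 0.5227149222851125 0.04937046434513366
0.2 79 0.517083142901108 0.04958593082002506
0.21 79 0.5105555104303879 0.04905609451911702
0.22 84 0.5036784330857104 0.049318762619558046
0.23 94 0.496638814122992 0.05016611828952625
0.24 107 0.48890700986898517 0.04796266595224601
tilt deg 33.35482528413303
scene [(0.45, array([228., 233.])), (0.22, array([127., 183.]))]
top []
```

```bash
python3 -m inch '[[0.2,[-0.3,0,0.4],0],[0.2,[-0.6,0,0.8],0],[0.2,[-0.9,0,1.2],0],[0.2,[-1.2,0,1.6],0],[0.2,[-1.5,0,2],0],[0.2,[-1.7,0,2.4],0],[0.2,[-1.7,0,2.4],0],[0.2,[-1.7,0,2.4],0]]' 80
python3 tilt.py; python3 - <<'E'
from h import *
for n in("scene","top"):
    I,D=snapshot(n);r=models.landmark_of(n,"cap");print(n,[(round(q["conf"],2),np.round(q["xy"]),D[int(q["xy"][1]),int(q["xy"][0])] and back(camera_model(n),*q["xy"],D[int(q["xy"][1]),int(q["xy"][0])])) for q in r])
E
```

```text
t: 13.23
tool_pos: [0.4922, -0.014, 0.1626]
tool_rot: [3.142, -0.001, 3.014]
force: [2.8, -0.3, -3.9]
grip_width: 0.255
finger_force: 81.4
t 13.2333 tcp [ 0.4922 -0.014   0.1626] head 82.67712777219691 rot [ 3.1416 -0.0009  3.0138] F [ 2.7801 -0.2955 -3.8786] grip 0.25453171480288245 81.38193011283875
tcp a,b 0.48999031472927795 0.04864665485796604
0.16 16 0.5420189481850217 0.051488857337732064
0.17 75 0.5383703571132801 0.049061647524592265
0.18 74 0.5314516959462428 0.049843318190677555
0.19 81 0.5245804958559224 0.049245819629792936
0.2 77 0.5175192959561304 0.049849472149005286
0.21 114 0.5089372060835635 0.04942779505856009
0.22 39 0.5056160636168614 0.046977587761618034
tilt deg 34.28780733012928
scene [(0.68, array([227., 238.]), array([ 0.6077, -0.0241,  0.0932]))]
top [(0.69, array([357., 210.]), array([ 0.494 , -0.194 ,  0.1241]))]
```

View pics/tilt_last.png

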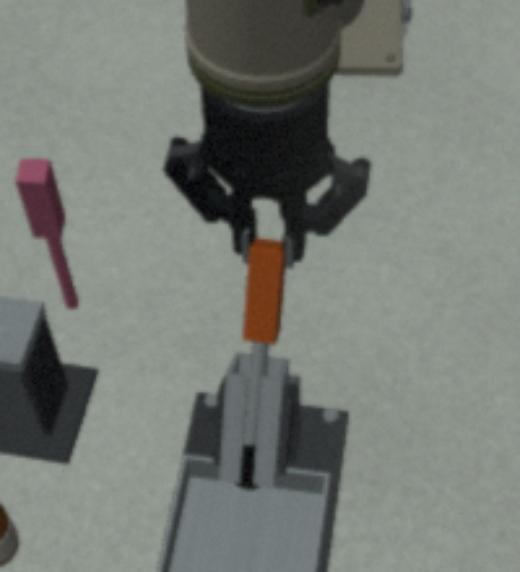

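```bash
python3 - <<'E'
from h import *
O=np.array([.5755,.0489])
n="scene";I,D=snapshot(n);P=cloud(camera_model(n),D)
g=I.max(2)
m=(g<60)&(abs(P[...,0]-.61)<.06)&(abs(P[...,1]+.025)<.03)
for v,u in np.argwhere(m)[::3]:
    if 222<v<262 and 218<u<236:
        p=P[v,u];print(u,v,I[v,u],"a %.3f b %.3f z %.3f"%(p[0]*.9919-p[1]*.1271-.5755,p[0]*.1271+p[1]*.9919-.0489,p[2]))
E
```

```text
227 231 [47 46 41] a 0.012 b 0.000 z 0.088
224 232 [29 26 25] a 0.018 b -0.004 z 0.094
227 232 [31 30 28] a 0.014 b 0.001 z 0.088
225 233 [16 15 12] a 0.019 b -0.002 z 0.092
223 234 [56 54 50] a 0.024 b -0.005 z 0.097
226 234 [16 15 12] a 0.022 b 0.000 z 0.094
224 235 [24 22 18] a 0.027 b -0.003 z 0.098
227 235 [33 36 33] a 0.025 b 0.003 z 0.098
223 236 [46 47 41] a 0.029 b -0.004 z 0.098
226 236 [21 18 20] a 0.029 b 0.002 z 0.100
225 237 [ 7 11  8] a 0.030 b -0.000 z 0.097
223 238 [41 42 40] a 0.032 b -0.004 z 0.095
226 238 [13  9  3] a 0.031 b 0.002 z 0.096
223 239 [32 32 30] a 0.032 b -0.004 z 0.092
226 239 [13 14 10] a 0.032 b 0.002 z 0.094
224 240 [18 16  6] a 0.033 b -0.002 z 0.091
227 240 [45 44 40] a 0.033 b 0.004 z 0.091
225 241 [18 20 21] a 0.034 b 0.000 z 0.090
223 242 [28 29 29] a 0.036 b -0.003 z 0.088
226 242 [20 21 19] a 0.036 b 0.003 z 0.089
225 243 [2 6 2] a 0.038 b 0.001 z 0.089
224 244 [ 8  9 13] a 0.039 b -0.001 z 0.085
222 245 [56 56 52] a 0.041 b -0.005 z 0.083
225 245 [20 19 12] a 0.040 b 0.001 z 0.084
224 246 [28 26 24] a 0.041 b -0.001 z 0.081
227 246 [52 50 49] a 0.043 b 0.006 z 0.086
225 247 [42 40 39] a 0.042 b 0.001 z 0.079
```

```bash
python3 -m inch '[[0.2,[-0.2,0,0.3],0],[0.2,[-0.4,0,0.6],0],[0.2,[-0.6,0,0.9],0],[0.2,[-0.8,0,1.2],0],[0.2,[-0.8,0,1.2],0],[0.2,[-0.8,0,1.2],0],[0.2,[-0.8,0,1.2],0]]' 80
cat > cap.py <<'E'
from h import *
n="scene";I,D=snapshot(n);P=cloud(camera_model(n),D);g=I.max(2)
a=P[...,0]*.9919-P[...,1]*.1271-.5755;b=P[...,0]*.1271+P[...,1]*.9919-.0489;z=P[...,2]
for nm,m in(("tube",(z>.06)),("tray",(z>.014)&(z<.045))):
    m=m&(g<60)&(a>.005)&(a<.15)&(abs(b)<.05)&(z<.12)
    print(nm,m.sum(),[np.round(np.percentile(q[m],[2,50,98]),3) for q in(a,b,z)] if m.sum()>3 else "")
r=(I[...,2]>90)&(I[...,1]<60)&(a>-.03)&(a<.15)&(abs(b)<.05)&(z<.12)
print("red",r.sum(),[np.median(q[r]) for q in(a,b,z)] if r.any() else "")
cv2.imwrite("pics/cap_last.png",cv2.resize(I[160:320,150:310],None,fx=3.5,fy=3.5))
E
python3 -c "
from h import *
go()"; python3 cap.py
```

```text
t: 14.12
tool_pos: [0.5003, -0.015, 0.1513]
tool_rot: [3.142, -0.0, 3.014]
force: [1.8, -0.7, -4.5]
grip_width: 0.259
finger_force: 81.4
t 14.1167 tcp [ 0.5003 -0.015   0.1513] head 82.67504605513648 rot [ 3.1416 -0.      3.0137] F [ 1.8415 -0.6583 -4.5248] grip 0.2591845653950355 81.430903673172
tube 198 [array([0.006, 0.022, 0.042]), array([-0.027,  0.002,  0.027]), array([0.079, 0.096, 0.118])]
tray 0 
red 0
```

```bash
python3 - <<'E'
from h import *
def run(I,D,t):
    P=cloud(camera_model("scene"),D)
    a=P[...,0]*.9919-P[...,1]*.1271-.5755;b=P[...,0]*.1271+P[...,1]*.9919-.0489;z=P[...,2]
    dep=(a+.0244)*.574-(z-.1448)*.819; per=(a+.0244)*.819+(z-.1448)*.574
    print(t)
    for k in range(0,100,5):
        m=(abs(b)<.003)&(dep*1000>=k)&(dep*1000<k+5)&(per>-.03)&(per<.03)
        if m.any(): print(k,m.sum(),"perp mm %.1f"%(np.median(per[m])*1000),"bgr",np.median(I[m],0))
d=np.load("scene0.npz");run(d["I"],d["D"],"start")
I,D=snapshot("scene");run(I,D,"now")
E
```

```text
start
0 6 perp mm -15.2 bgr [102.  102.   94.5]
5 9 perp mm -15.2 bgr [103. 102.  95.]
10 6 perp mm -14.2 bgr [105.  103.5  96. ]
15 5 perp mm -15.7 bgr [105. 103.  95.]
20 5 perp mm -14.3 bgr [105. 104.  97.]
25 4 perp mm -15.1 bgr [104.5 103.   96. ]
30 4 perp mm -15.2 bgr [104.  103.5  96. ]
35 22 perp mm 1.4 bgr [23.5 25.5 91. ]
40 11 perp mm 13.3 bgr [18. 17. 20.]
45 7 perp mm 15.3 bgr [14. 14. 12.]
50 8 perp mm 13.9 bgr [19.5 18.  16. ]
55 6 perp mm 14.5 bgr [46.5 44.5 43. ]
75 4 perp mm -15.1 bgr [102.5 101.   94.5]
80 5 perp mm -15.0 bgr [104. 102.  96.]
85 1 perp mm -14.8 bgr [94. 91. 86.]
now
0 9 perp mm -2.5 bgr [102. 102.  96.]
5 8 perp mm -2.4 bgr [100.5 101.   93.5]
10 5 perp mm -2.3 bgr [108. 106.  99.]
15 4 perp mm -2.8 bgr [101.5 102.   94.5]
20 7 perp mm -2.1 bgr [103. 104.  97.]
25 8 perp mm -2.8 bgr [101.5 101.   96.5]
30 7 perp mm -2.0 bgr [100.  98.  92.]
35 5 perp mm -3.7 bgr [100. 101.  93.]
40 5 perp mm -3.3 bgr [103. 105.  95.]
45 6 perp mm -2.4 bgr [103. 103.  95.]
50 6 perp mm -3.2 bgr [98.5 98.5 92.5]
55 9 perp mm -3.9 bgr [101. 100.  95.]
60 5 perp mm -3.2 bgr [99. 98. 93.]
65 21 perp mm 8.8 bgr [19. 18. 18.]
70 5 perp mm 17.2 bgr [14. 14. 16.]
75 8 perp mm 16.0 bgr [14. 16. 14.]
80 7 perp mm 17.1 bgr [22. 21. 20.]
85 7 perp mm 16.0 bgr [17. 14. 17.]
90 6 perp mm 16.4 bgr [28.5 28.  27.5]
95 1 perp mm 14.3 bgr [82. 80. 75.]
```

```bash
python3 tilt.py; python3 - <<'E'
import cv2
I=cv2.imread("pics/cap_last.png");J=cv2.imread("pics/tilt_last.png");cv2.imwrite("pics/v9.png",cv2.resize(J[230:530,150:400],None,fx=2,fy=2))
E
```

```text
t 14.2167 tcp [ 0.5003 -0.015   0.1515] head 82.67421157792229 rot [-3.1416  0.0001  3.0137] F [ 1.5272  0.1747 -4.4847] grip 0.2566231112657253 81.40392065048218
tcp a,b 0.49807779015000125 0.0486784920268856
0.15 21 0.55016786466811 0.04696988369413584
0.16 80 0.5452223193798382 0.04961243863975954
0.17 67 0.5386164149501517 0.049985634805944215
0.18 81 0.5316706960542024 0.04868378245573382
0.19 77 0.5248338218498109 0.04919665851059456
0.2 122 0.5160109107161357 0.04872895570687697
0.21 23 0.5136862465598054 0.04621436212189217
tilt deg 34.20015900763056
```

View pics/v9.png

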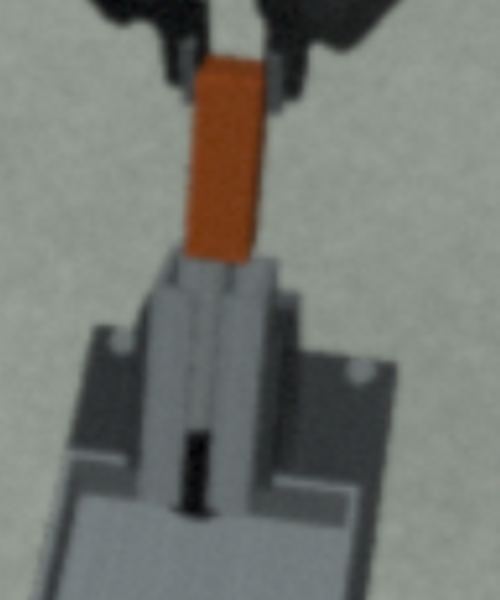

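```bash
python3 -m inch '[[0.2,[0.3,0,-0.4],0],[0.2,[0.6,0,-0.8],0],[0.2,[0.9,0,-1.2],0],[0.2,[1.2,0,-1.6],0],[0.2,[1.4,0,-2],0],[0.2,[1.7,0,-2.5],0],[0.2,[2,0,-2.9],0],[0.2,[2.3,0,-3.3],0],[0.2,[2.6,0,-3.7],0],[0.2,[2.9,0,-4.1],0],[0.2,[2.9,0,-4.1],0],[0.2,[2.9,0,-4.1],0]]' 80
cat > slot.py <<'E'
from h import *
I,D=snapshot("scene");P=cloud(camera_model("scene"),D)
a=P[...,0]*.9919-P[...,1]*.1271-.5755;b=P[...,0]*.1271+P[...,1]*.9919-.0489;z=P[...,2]
dep=(a+.0244)*.574-(z-.1448)*.819; per=(a+.0244)*.819+(z-.1448)*.574
for k in range(0,100,5):
    m=(abs(b)<.003)&(dep*1000>=k)&(dep*1000<k+5)&(per>-.03)&(per<.03)
    if m.any(): print(k,m.sum(),"perp mm %.1f"%(np.median(per[m])*1000),"bgr",np.median(I[m],0))
cv2.imwrite("pics/slot_last.png",cv2.resize(I[150:310,150:310],None,fx=3.5,fy=3.5))
E
python3 slot.py; python3 cap.py; python3 tilt.py|tail -1
```

```text
t: 15.27
tool_pos: [0.4715, -0.0113, 0.193]
tool_rot: [-3.142, 0.001, 3.014]
force: [0.3, 0.1, -1.8]
grip_width: 0.256
finger_force: 81.6
0 10 perp mm -2.4 bgr [98. 98. 92.]
5 6 perp mm -2.8 bgr [95.5 95.5 88.5]
10 6 perp mm -3.0 bgr [95.  95.5 88.5]
15 6 perp mm -2.5 bgr [100.5 102.   95.5]
20 7 perp mm -2.4 bgr [ 99. 100.  93.]
25 8 perp mm -3.1 bgr [98.5 98.  90.5]
30 6 perp mm -3.0 bgr [96. 95. 89.]
35 6 perp mm -2.7 bgr [99.  98.5 92. ]
40 5 perp mm -3.6 bgr [94. 93. 88.]
45 5 perp mm -3.5 bgr [98. 98. 92.]
50 8 perp mm -3.0 bgr [95. 95. 89.]
55 1 perp mm -4.1 bgr [101.  98.  92.]
60 3 perp mm -14.8 bgr [109. 108. 101.]
65 22 perp mm 7.8 bgr [20.5 19.  21.5]
70 9 perp mm 16.8 bgr [12. 14. 14.]
75 6 perp mm 17.1 bgr [15.5 14.5 14. ]
80 7 perp mm 17.6 bgr [17. 18. 12.]
85 7 perp mm 16.5 bgr [17. 15. 18.]
90 7 perp mm 16.0 bgr [41. 41. 38.]
tube 202 [array([0.006, 0.022, 0.042]), array([-0.027,  0.001,  0.027]), array([0.079, 0.096, 0.119])]
tray 1 
red 0 
tilt deg 33.9536921886004
```

```bash
python3 -m inch '[[0.2,[-0.25,0,-0.2],0],[0.2,[-0.5,0,-0.4],0],[0.2,[-0.8,0,-0.55],0],[0.2,[-1.1,0,-0.75],0],[0.2,[-1.1,0,-0.75],0],[0.2,[-1.1,0,-0.75],0]]' 80
python3 slot.py;python3 tilt.py|tail -1
```

```text
t: 15.92
tool_pos: [0.4826, -0.0128, 0.2002]
tool_rot: [-3.142, 0.0, 3.014]
force: [0.7, -0.3, -1.1]
grip_width: 0.257
finger_force: 81.6
0 9 perp mm 9.9 bgr [94. 96. 90.]
5 7 perp mm 9.7 bgr [96. 97. 90.]
10 7 perp mm 10.7 bgr [94. 94. 88.]
15 8 perp mm 9.8 bgr [95.  94.5 89. ]
20 11 perp mm 9.3 bgr [93. 97. 90.]
25 5 perp mm 9.9 bgr [95. 92. 88.]
30 8 perp mm 9.9 bgr [93.  92.  86.5]
35 8 perp mm 9.3 bgr [92.  92.5 86. ]
40 7 perp mm 10.1 bgr [87. 87. 80.]
45 8 perp mm 10.2 bgr [89.5 89.  82.5]
50 8 perp mm 8.8 bgr [89.5 88.5 83.5]
55 2 perp mm 9.1 bgr [93.5 93.  86.5]
65 21 perp mm 9.7 bgr [21. 18. 18.]
70 8 perp mm 16.7 bgr [18.5 15.5 16. ]
75 6 perp mm 17.4 bgr [17.5 13.5 16.5]
80 7 perp mm 16.7 bgr [22. 17. 19.]
85 8 perp mm 16.1 bgr [16.5 13.5 11. ]
90 6 perp mm 15.9 bgr [45.5 43.5 41.5]
tilt deg 34.58833161964728
```

View pics/slot_last.png

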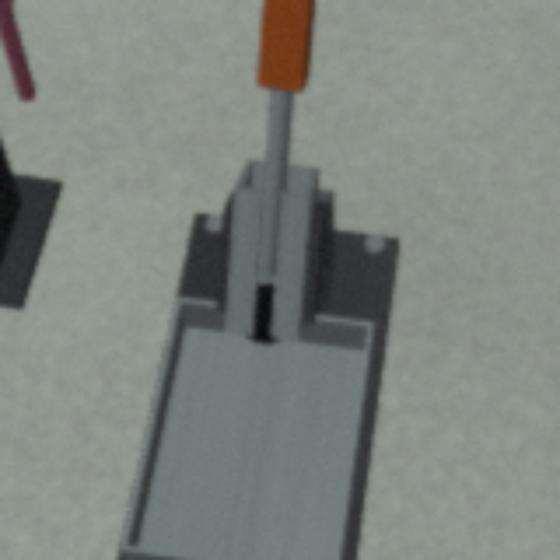

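```bash
python3 -m inch '[[0.2,[-0.3,0,0.4],0],[0.2,[-0.6,0,0.8],0],[0.2,[-0.9,0,1.2],0],[0.2,[-1.1,0,1.6],0],[0.2,[-1.4,0,2],0],[0.2,[-1.7,0,2.4],0],[0.2,[-1.9,0,2.8],0],[0.2,[-1.9,0,2.8],0],[0.2,[-1.9,0,2.8],0]]' 80
python3 slot.py; python3 cap.py; python3 tilt.py|tail -1
```

```text
t: 16.77
tool_pos: [0.501, -0.0151, 0.1716]
tool_rot: [-3.142, -0.001, 3.014]
force: [0.8, 0.8, -0.9]
grip_width: 0.256
finger_force: 81.7
0 9 perp mm 10.3 bgr [102. 102.  95.]
5 7 perp mm 9.5 bgr [100.  99.  93.]
10 5 perp mm 8.3 bgr [98. 98. 92.]
15 6 perp mm 8.3 bgr [94.5 93.5 87.5]
20 11 perp mm 8.8 bgr [95. 95. 88.]
25 9 perp mm 9.0 bgr [102. 101.  95.]
30 7 perp mm 8.4 bgr [97. 96. 90.]
35 7 perp mm 9.6 bgr [95. 96. 90.]
40 7 perp mm 8.0 bgr [94. 94. 89.]
45 8 perp mm 8.4 bgr [90.  89.5 83. ]
50 9 perp mm 9.5 bgr [99. 97. 92.]
55 6 perp mm 8.8 bgr [94.  92.5 86.5]
60 9 perp mm 8.8 bgr [95. 95. 89.]
65 6 perp mm 8.2 bgr [91.  90.5 86. ]
70 7 perp mm 8.7 bgr [88. 88. 82.]
75 8 perp mm 7.4 bgr [89.  88.  82.5]
80 10 perp mm 8.0 bgr [92.5 92.  86.5]
85 7 perp mm 8.7 bgr [90. 89. 83.]
90 2 perp mm 7.8 bgr [83.5 83.  78.5]
tube 115 [array([0.006, 0.018, 0.03 ]), array([-0.027,  0.023,  0.027]), array([0.08 , 0.103, 0.119])]
tray 165 [array([0.06 , 0.072, 0.08 ]), array([-0.014, -0.   ,  0.011]), array([0.018, 0.035, 0.039])]
red 0 
tilt deg 34.199219063331185
```

```bash
python3 -m inch '[[0.2,[0.4,0,-0.6],0],[0.2,[0.9,0,-1.3],0],[0.2,[1.4,0,-2.1],0],[0.2,[2,0,-2.9],0],[0.2,[2.5,0,-3.6],0],[0.2,[3,0,-4.3],0],[0.2,[3.4,0,-4.9],0],[0.2,[3,0,-5.2],0],[0.2,[2.6,0,-5.5],0],[0.2,[2.2,0,-5.7],0],[0.2,[1.9,0,-6],0],[0.2,[1.5,0,-6.2],0],[0.2,[1.1,0,-6.5],0],[0.2,[0.7,0,-6.7],0],[0.2,[0.35,0,-6.9],0],[0.2,[0,0,-7.1],0],[0.2,[-0.4,0,-7.3],0],[0.2,[-0.85,0,-7.4],0],[0.2,[-0.85,0,-7.4],0],[0.2,[-0.85,0,-7.4],0]]' 60
python3 slot.py; python3 tilt.py
```

```text
t: 18.58
tool_pos: [0.5099, -0.0162, 0.2464]
tool_rot: [3.142, 0.0, 3.014]
force: [-4.0, 1.9, -1.5]
grip_width: 0.258
finger_force: 82.4
0 8 perp mm 21.1 bgr [93.  93.5 87. ]
5 8 perp mm 18.9 bgr [85.  84.  78.5]
10 8 perp mm 18.6 bgr [89.5 89.5 85. ]
15 9 perp mm 17.8 bgr [88. 87. 82.]
20 7 perp mm 16.6 bgr [88. 90. 84.]
25 6 perp mm 15.0 bgr [95. 95. 88.]
45 3 perp mm -14.5 bgr [111. 111. 104.]
50 6 perp mm -14.8 bgr [111.5 110.  103.5]
55 5 perp mm -14.2 bgr [110. 110. 101.]
60 4 perp mm -14.6 bgr [110.5 108.5 101.5]
65 3 perp mm -15.8 bgr [110. 108. 101.]
70 4 perp mm -14.5 bgr [110.  109.5 102. ]
75 5 perp mm -14.2 bgr [111. 109. 102.]
80 4 perp mm -15.9 bgr [108.5 107.  100.5]
85 1 perp mm -16.2 bgr [101. 101.  94.]
t 18.6333 tcp [ 0.5098 -0.0162  0.2464] head 82.67978054890719 rot [3.1415 0.0004 3.0138] F [-3.219   1.7597 -2.071 ] grip 0.253716661278265 82.38192200660706
tcp a,b 0.5076317227250801 0.048738735176307585
0.24 61 0.5449045416925817 0.05018910266401089
0.25 74 0.5412291488016743 0.05017214492495414
0.26 74 0.5374316220879408 0.05006596776833037
0.27 80 0.5337654889201435 0.04953041852743733
0.28 79 0.5299153453349275 0.049099736552547936
0.29 121 0.5251869227732677 0.04836572845690827
0.3 80 0.5215674290475848 0.04829756271810352
tilt deg 20.56272122760087
```

```bash
python3 -m inch '[[0.2,[-0.4,0,-0.15],0],[0.2,[-0.8,0,-0.3],0],[0.2,[-1.2,0,-0.45],0],[0.2,[-1.6,0,-0.55],0],[0.2,[-2,0,-0.65],0],[0.2,[-2.5,0,-0.8],0],[0.2,[-2.9,0,-0.85],0],[0.2,[-3.4,0,-0.9],0],[0.2,[-3.8,0,-1],0],[0.2,[-4.2,0,-1],0],[0.2,[-4.7,0,-1.1],0],[0.2,[-5.1,0,-1.1],0],[0.2,[-5.1,0,-1.1],0],[0.2,[-5.1,0,-1.1],0]]' 60
python3 slot.py|head -8; python3 tilt.py
```

```text
t: 19.85
tool_pos: [0.5605, -0.0228, 0.2571]
tool_rot: [-3.142, 0.0, 3.014]
force: [-4.2, 0.6, -0.9]
grip_width: 0.258
finger_force: 84.5
0 8 perp mm 22.2 bgr [77.5 76.5 72.5]
5 8 perp mm 18.4 bgr [78.5 78.  73. ]
10 8 perp mm 15.0 bgr [83.5 82.5 78. ]
15 7 perp mm 12.8 bgr [75. 75. 69.]
20 7 perp mm 8.8 bgr [79. 77. 73.]
25 4 perp mm 7.0 bgr [91.5 91.5 85. ]
35 2 perp mm -14.3 bgr [113.  110.5 103.5]
40 3 perp mm -15.5 bgr [114. 112. 104.]
t 19.9 tcp [ 0.5604 -0.0228  0.2571] head 82.67657968199231 rot [-3.1416  0.0002  3.0138] F [-3.9955  0.7559 -1.3042] grip 0.25965428908671057 84.46318030357361
tcp a,b 0.5586540611319006 0.048650623013520786
0.24 22 0.5743272308537434 0.04860521198912509
0.25 53 0.5738933789143446 0.050706274898917464
0.26 51 0.5740246537445041 0.05110228835378339
0.27 60 0.5733910497533717 0.05096968409554352
0.28 56 0.5732604157671797 0.049997435001445635
0.29 59 0.5727364731716449 0.049983455983604076
0.3 156 0.5673438452543318 0.04737821742921214
0.31 61 0.5648065035572003 0.04583558221642245
0.32 4 0.5713320270670932 0.05989638114269066
tilt deg 1.858509688937928
```

```bash
python3 -m inch '[[0.2,[-0.3,0,0],0],[0.2,[-0.5,0,0],0],[0.2,[-0.5,0,0],0],[0.2,[0,0,0],0],[0.2,[0.2,0,-0.5],0],[0.2,[0.2,0,-1.5],0],[0.2,[0.2,0,-3],0],[0.2,[0.2,0,-4.5],0],[0.2,[0.2,0,-6],0],[0.2,[0.2,0,-7],0],[0.2,[0.2,0,-7.5],0],[0.2,[0.2,0,-7.5],0],[0.2,[0.2,0,-7.5],0]]' 60
python3 tilt.py; python3 cap.py
python3 - <<'E'
from h import *
go((.509,-.227,.332,82.7))
p=np.array(ctrl.state()["tool_pos"])
for n in("scene","wrist"):
    I,D=snapshot(n);P=cloud(camera_model(n),D);hsv=cv2.cvtColor(I,cv2.COLOR_BGR2HSV);org=(hsv[...,0]<14)&(hsv[...,1]>150)
    m=(abs(P[...,0]-p[0])<.04)&(abs(P[...,1]-p[1])<.03)&(P[...,2]>.17)&~org
    for lo in(.21,.23,.25,.27,.285):
        k=m&(abs(P[...,2]-lo)<.01)
        if k.any(): print(n,lo,k.sum(),np.median(P[k],0))
    print("zmin",np.percentile(P[m][:,2],2), "handle zmin",np.percentile(P[(abs(P[...,0]-p[0])<.04)&(abs(P[...,1]-p[1])<.03)&org&(P[...,2]>.2)][:,2],2))
E
```

```text
t: 21.03
tool_pos: [0.5584, -0.0225, 0.3321]
tool_rot: [-3.142, 0.0, 3.014]
force: [-0.3, -0.1, -1.8]
grip_width: 0.258
finger_force: 84.4
t 21.0333 tcp [ 0.5584 -0.0225  0.3321] head 82.67465776494636 rot [-3.1416  0.0005  3.0137] F [-0.2931 -0.0624 -1.7935] grip 0.2580805630799884 84.36378479003906
tcp a,b 0.556392805752129 0.04863188982186134
0.31 8 0.5708242453208336 0.05287975751999749
0.32 63 0.5706968898816089 0.04951522032321674
tilt deg 1.5101496158830259
tube 116 [array([0.005, 0.018, 0.03 ]), array([-0.027,  0.023,  0.027]), array([0.08 , 0.102, 0.118])]
tray 161 [array([0.059, 0.072, 0.08 ]), array([-0.013, -0.   ,  0.011]), array([0.018, 0.035, 0.039])]
red 0 
t 21.1333 tcp [ 0.5579 -0.0224  0.331 ] head 82.67741534736228 rot [-3.1416 -0.0016  3.0138] F [-0.0283 -0.3825 -1.7037] grip 0.25485102146014316 84.349365234375
(0.509, -0.227, 0.332, 82.7) -> [  2.24 -20.91  -0.1 ] spin -0.0
scene 0.21 45 [ 0.5663 -0.0227  0.2101]
scene 0.23 49 [ 0.5661 -0.0222  0.2293]
scene 0.25 52 [ 0.5657 -0.023   0.2501]
scene 0.27 51 [ 0.5658 -0.0225  0.2695]
scene 0.285 62 [ 0.5655 -0.0222  0.2853]
zmin 0.2424802827783759 handle zmin 0.31527581938034505
wrist 0.21 47 [ 0.5545 -0.0219  0.2114]
wrist 0.23 56 [ 0.5542 -0.0219  0.2295]
wrist 0.25 74 [ 0.5538 -0.022   0.2512]
wrist 0.27 90 [ 0.5536 -0.022   0.2704]
wrist 0.285 64 [ 0.5531 -0.022   0.2818]
zmin 0.3249287787277535 handle zmin 0.32126067704736344
```

```bash
python3 -m inch '[[0.2,[0.2,-1.5,0],0],[0.2,[0.5,-4,0],0],[0.2,[0.9,-7,0],0],[0.2,[1.3,-10,0],0],[0.2,[1.6,-13,0],0],[0.2,[1.9,-16,0],0],[0.2,[2.2,-18.5,0],0],[0.2,[2.4,-20.3,0],0],[0.2,[2.4,-20.9,0],0],[0.2,[2.4,-20.9,1],0],[0.2,[2.4,-20.9,2.5],0],[0.2,[2.4,-20.9,4],0],[0.2,[2.4,-20.9,5],0],[0.2,[2.4,-20.9,5.4],0],[0.2,[2.4,-20.9,5.4],0],[0.2,[2.4,-20.9,5.4],0]]' 60
python3 - <<'E'
from h import *
go((.508,-.227,.146,82.7))
p=np.array(ctrl.state()["tool_pos"])
for n in("scene","wrist","top"):
    I,D=snapshot(n);P=cloud(camera_model(n),D);hsv=cv2.cvtColor(I,cv2.COLOR_BGR2HSV);org=(hsv[...,0]<14)&(hsv[...,1]>150);z=P[...,2]
    m=(abs(P[...,0]-p[0])<.03)&(abs(P[...,1]-p[1])<.02)&~org
    for lo in(.16,.18,.2,.22):
        k=m&(abs(z-lo)<.01)
        if k.any(): print(n,lo,k.sum(),np.median(P[k],0))
    k=(abs(P[...,0]-.509)<.06)&(abs(P[...,1]+.227)<.06)&(z>.118)&(z<.131)
    print("plate",k.sum(),cv2.minAreaRect(P[k][:,:2].astype(np.float32)*1000))
E
```

```text
t: 22.57
tool_pos: [0.508, -0.2261, 0.2783]
tool_rot: [3.141, 0.0, 3.015]
force: [-0.0, 0.3, -1.4]
grip_width: 0.256
finger_force: 84.4
t 22.5667 tcp [ 0.508  -0.2261  0.2783] head 82.72315697532112 rot [3.1415 0.0001 3.0146] F [-0.0332  0.2653 -1.439 ] grip 0.2561808282139374 84.36413884162903
(0.508, -0.227, 0.146, 82.7) -> [-0.01 -0.09 13.23] spin 0.0
scene 0.16 47 [ 0.5161 -0.2241  0.1594]
scene 0.18 46 [ 0.5162 -0.2243  0.1796]
scene 0.2 48 [ 0.5151 -0.2241  0.1989]
scene 0.22 57 [ 0.5154 -0.2237  0.2207]
plate 834 ((511.2990417480469, -227.47247314453125), (72.69378662109375, 57.454097747802734), 80.92565155029297)
wrist 0.16 50 [ 0.5053 -0.2262  0.1619]
wrist 0.18 58 [ 0.505  -0.2262  0.1805]
wrist 0.2 71 [ 0.5045 -0.2262  0.2006]
wrist 0.22 89 [ 0.5042 -0.2263  0.2201]
plate 2740 ((509.1603088378906, -227.27784729003906), (70.12744903564453, 56.449432373046875), 81.02725219726562)
top 0.16 20 [ 0.5069 -0.2215  0.1615]
top 0.18 28 [ 0.5073 -0.2219  0.1821]
top 0.2 23 [ 0.5065 -0.2217  0.1993]
top 0.22 30 [ 0.507  -0.2215  0.2191]
plate 932 ((508.2839660644531, -226.8630828857422), (71.2895736694336, 56.7310905456543), 80.68647766113281)
```

```bash
python3 -m inch '[[0.2,[0,-0.12,0.8],0],[0.2,[0,-0.12,1.8],0],[0.2,[0,-0.12,3],0],[0.2,[0,-0.12,4.3],0],[0.2,[0,-0.12,5.6],0],[0.2,[0,-0.12,7],0],[0.2,[0,-0.12,8.4],0],[0.2,[0,-0.12,9.8],0],[0.2,[0,-0.12,11],0],[0.2,[0,-0.12,12],0],[0.2,[0,-0.12,12.6],0],[0.2,[0,-0.12,12.8],0],[0.2,[0,-0.12,12.8],0],[0.2,[0,-0.12,12.8],0]]' 60
python3 - <<'E'
from h import *
go((.508,-.227,.146,82.7))
p=np.array(ctrl.state()["tool_pos"])
n="scene";I,D=snapshot(n);P=cloud(camera_model(n),D);hsv=cv2.cvtColor(I,cv2.COLOR_BGR2HSV);org=(hsv[...,0]<14)&(hsv[...,1]>150)
m=(abs(P[...,0]-p[0])<.04)&(abs(P[...,1]-p[1])<.03)&org&(P[...,2]>.1);print("handle z",np.percentile(P[m][:,2],[1,3,50,99]))
E
```

```text
t: 23.88
tool_pos: [0.508, -0.2281, 0.1507]
tool_rot: [-3.141, 0.001, 3.014]
force: [0.0, 0.8, -1.5]
grip_width: 0.255
finger_force: 84.4
t 23.8833 tcp [ 0.508  -0.2281  0.1507] head 82.67902692294386 rot [-3.1412  0.0009  3.0138] F [ 0.0098  0.8248 -1.5435] grip 0.25516040396434586 84.3649685382843
(0.508, -0.227, 0.146, 82.7) -> [0.01 0.11 0.47] spin -0.0
handle z [0.1345 0.1363 0.1748 0.2653]
```

```bash
python3 -m inch '[[0.2,[0,0.1,0.2],0],[0.2,[0,0.1,0.4],0],[0.2,[0,0.1,0.4],0],[0.2,[0,0.1,0.4],0]]' 60; python3 -m inch '[[0.2,[0,0,0.15],0],[0.2,[0,0,0.15],0],[0.2,[0,0,0.15],0]]' 60
```

```text
t: 24.27
tool_pos: [0.5082, -0.2271, 0.1467]
tool_rot: [-3.141, 0.001, 3.014]
force: [0.8, 0.4, 1.4]
grip_width: 0.26
finger_force: 84.6
t: 24.52
tool_pos: [0.5087, -0.2272, 0.1466]
tool_rot: [-3.141, 0.002, 3.014]
force: [-1.5, 1.5, 9.8]
grip_width: 0.254
finger_force: 85.9
```

```bash
python3 -m inch '[[0.2,[0,0,-0.1],0],[0.2,[0,0,-0.1],0],[4,[0,0,-0.1],0],[4,[0,0,-0.1],0],[6,[0,0,-0.1],0],[8.5,[0,0,-0.1],0],[8.5,[0,0,-0.1],0],[8.5,[0,0,-0.1],0],[8.5,[0,0,-0.1],0],[8.5,[0,0,-0.1],0],[8.5,[0,0,-0.1],0],[8.5,[0,0,-0.1],0]]' 60
python3 -m inch '[[8.5,[0,0,-0.8],0],[8.5,[0,0,-2],0],[8.5,[0,0,-4],0],[8.5,[0,0,-6],0],[8.5,[0,0,-8.5],0],[8.5,[0,0,-11],0],[8.5,[0,0,-13.5],0],[8.5,[0,0,-15],0],[8.5,[0,0,-15.5],0],[8.5,[0,0,-15.5],0],[8.5,[0,0,-15.5],0]]'
python3 cap.py; python3 - <<'E'
from h import *
for n in("scene","wrist"):
    I,D=snapshot(n);P=cloud(camera_model(n),D);z=P[...,2];hsv=cv2.cvtColor(I,cv2.COLOR_BGR2HSV);org=(hsv[...,0]<14)&(hsv[...,1]>150)
    near=(abs(P[...,0]-.51)<.05)&(abs(P[...,1]+.227)<.05)&org
    Q=P[near&(z>.186)];print(n,len(Q),cv2.minAreaRect(Q[:,:2].astype(np.float32)*1000),np.median(Q,0))
    Q=P[near&(z>.13)&(z<.185)]
    if len(Q)>10: print("slopes x,y",np.polyfit(Q[:,2],Q[:,0],1)[0],np.polyfit(Q[:,2],Q[:,1],1)[0],np.percentile(Q[:,2],2))
I=snapshot("scene")[0];cv2.imwrite("pics/fin.png",I[60:330])
for q in("jar","bottle_tall","bottle_small"): print(q,[ (round(r["conf"],2),np.round(r["xy"])) for r in models.landmark_of("scene",q)[:2]])
E
```

```text
t: 25.52
tool_pos: [0.5078, -0.2269, 0.1456]
tool_rot: [-3.142, -0.0, 3.014]
force: [-0.9, 0.3, -0.3]
grip_width: 0.996
finger_force: 0.0
t: 26.43
tool_pos: [0.5077, -0.2269, 0.3004]
tool_rot: [-3.142, 0.0, 3.014]
force: [-0.7, 0.0, -0.3]
grip_width: 0.995
finger_force: 0.0
tube 126 [array([0.006, 0.018, 0.03 ]), array([-0.027,  0.022,  0.027]), array([0.08 , 0.102, 0.119])]
tray 168 [array([0.059, 0.072, 0.08 ]), array([-0.013, -0.   ,  0.012]), array([0.018, 0.034, 0.039])]
red 0 
scene 190 ((520.19677734375, -234.75588989257812), (81.26634216308594, 47.47335433959961), 70.22685241699219) [ 0.515  -0.2258  0.1939]
slopes x,y -0.00013985993519173697 0.0047320957126754225 0.13212245296266342
wrist 526 ((507.59136962890625, -227.40199279785156), (21.181535720825195, 21.90767478942871), 82.11078643798828) [ 0.5073 -0.2276  0.1945]
jar [(0.85, array([357., 206.])), (0.63, array([129., 266.]))]
bottle_tall [(0.72, array([356., 285.]))]
bottle_small [(0.81, array([131., 265.]))]
```

View pics/fin.png

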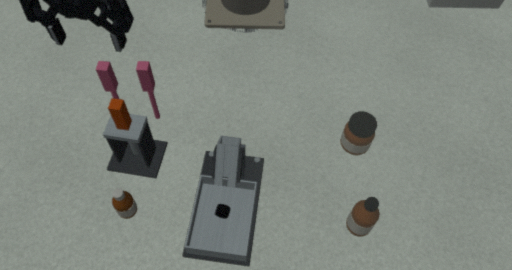

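The picture shows the cap in the tray at (223,211), and the rod upright in its stand at (120,115). The jar (358,132) and the bottles are where they started, and the gripper is clear of everything.

```bash
python3 -c "
from station import ticket
print(ticket.sign_off())"
```

```text
the job is handed in; nothing more can be done
None
```

I drove the cap out into the tray, hung the rod upright in its stand, and handed the job in with the jar and bottles where they stood; sign-off returned no verdict.

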